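# Lay the sommelier's tools in their fitted rests

### The arm

A 6-joint arm with a two-finger parallel gripper is mounted at the origin on the work surface; the furniture and walls round the work are solid. World frame = base frame: x ahead of the robot, y to its left, z up, the work surface at z = 0. Lengths are in mm, angles in rad, forces in N, time in s.
With the tool pointing down it reaches from about 275 to 1000 mm from the base axis. Payload 8.4 kg.
Tool frame: the origin (TCP) lies between the finger pads; the fingertips stand 22 mm ahead of it and the grasp point (between the pads) lies 3 mm ahead of it; z points along the fingers, y is the line along which they close (so a half turn about z gives the same grasp; the last joint's range is limited). The gripper opens to 85 mm and grips with 20 to 120 N. Pads are 22 mm wide; open, the fingers measure 114 mm over their backs; the gripper's body (76 mm by 85 mm) begins 54 mm behind the grasp point. The pads swing forward as they close: fully open they stand 13 mm farther back than shut.
Start: joints at [-1.195, 0.353, 1.633, -0, 1.155, -0.002], TCP at [230.547, -580.927, 253.281] pointing down, gripper open.
Joint ranges: [-2.63, 2.63], [-0.92, 2.1], [0.06, 2.66], [-1.3, 4.44], [0, 2.69], [-3.02, 3.02]. Speed limits (rad/s): [2.22, 2.22, 2.79, 3.14, 3.14, 3.14].

### API

Orientations are given as [roll, pitch, yaw] about the fixed x, y, z axes, in that order (R = Rz(yaw) Ry(pitch) Rx(roll)).
In Python, from rig import r, grab_frame gives the robot as it stands.
- The arm moves only by the shell command python3 -m inch 'ROWS' [FORCE]. ROWS is JSON, a list of rows, each a list of 7 numbers: the turn, a rotation vector about the tool's x, y, z as a fraction of full scale, then the shift along the tool's x, y, z as a fraction of full scale, then the closure, from 0 (fully open) to 1 (shut). In form: [[rx, ry, rz, dx, dy, dz, fingers], ...]. A call has 1 to 8 rows; each row shifts and turns the commanded pose from where the row before left it, along the tool's axes as they then stand; what a row does not reach is not made up. Full scale, the value 1, is 2.5 cm for a shift and pi rad for a turn. A row lasts 1/12 s, in which the tool goes at most 41.7 mm and 7.16 degrees, less where a joint would pass 70% of its speed; a pose out of reach is approached as far as the arm can. A call with a number of a shift or a turn outside -1 to 1 is refused whole. A call with a gripper value outside its range is refused whole. The fingers move at their own pace and stop on an object; FORCE is the grip in N (left out, the last holds). Time passes only in rows, so rows that do not move let the fingers close. It gives the time, the measured TCP pose, the force, the opening and the grip force at its end, in the units of the state.
- r.sense(): the state, without advancing time (a new reading comes with each control period).
- grab_frame(name): name is "side" or "top" or "wrist"; returns a dict with "pixels" (480x640x3 uint8, red, green, blue), "z_map" (480x640 float32, mm along the optical axis (not along the pixel's ray), 0 where there is no reading), "vertical_fov" (degrees; the focal length in pixels is half the picture's height over the tangent of half this angle, whatever the lens; pixels are square), "cx", "cy" (the principal point, pixels), "cam_to_world" (4x4, takes a point from camera to world coordinates). Camera axes: x right, y down, z forward; pixel columns grow to the right and rows downward; lengths in mm; the calibration is good to about 2 mm. A picture is of the moment at which its call begins.
- r.sign_off(): hands the job in; it is judged then, once.
The state is a dict: "clock": time; "qpos": joint angles; "qvel": joint speeds; "joint_efforts": joint torques, N m; "eef_pos": TCP position; "tcp_rot": TCP orientation; "contact_force": force on the tool from outside, world axes, zero at the start; "wrist_torque": the same for the moment, N m; "opening": opening from 0.0 (shut) to 1.0 (fully open); "grasp_force": force on a finger pad.
Only numpy, scipy, OpenCV 4.12 (cv2) and the standard library are available. Lean on these libraries where they do the work, as an engineer would, in place of code of your own. Each camera call takes 0.05 s, during which the arm holds its last target. There are 200 camera calls.

### The job

Get the tasting counter ready for service: put the folded corkscrew, the foil cutter, the steel bottle stopper and the wooden barrel bung each into the dark wooden rest whose recess is cut for its shape, the same way up as now and sitting flat on the felt inside the recess, not up on the rim. Leave the bung mallet and the silver tasting cup where they are.

Things in the scene. Friction and masses are not known exactly. Their poses are not given: they have to be found in the camera images.
- corkscrew: Folded waiter's corkscrew with wooden sides, a bar 16 x 110 x 14 mm (x, y, z) lying on the counter, long along its y axis. Origin: centre of its underside. Goes into its rest either way round.
- cutter: Black U-shaped foil cutter, 44 x 50 x 14 mm (x, y, z) lying flat; the two legs run along its y axis, closed end at +y. Origin: centre of its underside. Its outer sides at x = +-22 mm can be pinched. Goes into its rest either way round.
- stopper: Grey metal sparkling-wine stopper, 38 mm high, standing upright: a round body of 33 mm diameter with two thin ears (4 mm thick, 2 to 22 mm above the underside) that reach 23.5 mm out along its +y and -y. Origin: centre of its underside. Pinch the body along its x, clear of the ears. Goes into its rest either way round.
- bung: Pale turned beech barrel bung, 35 mm high, round, standing on its narrower end: about 41 mm across near the foot, widening evenly to 50 mm at the top. Origin: centre of its underside.
- rest_long: Fixed flat dark-wood rest, 5.5 mm high, with a grey felt-floored recess 3.5 mm deep (felt floor 2 mm above the counter); a long narrow recess 32 x 126 mm (x, y) in a rest 50 x 146 mm. Origin: centre of its underside, below the middle of the recess.
- rest_block: Fixed flat dark-wood rest, 5.5 mm high, with a grey felt-floored recess 3.5 mm deep (felt floor 2 mm above the counter); a nearly square recess 60 x 66 mm (x, y) in a rest 82 x 88 mm. Origin: centre of its underside, below the middle of the recess.
- rest_cross: Fixed flat dark-wood rest, 5.5 mm high, with a grey felt-floored recess 3.5 mm deep (felt floor 2 mm above the counter); a recess 49 mm square with a 20 mm wide notch for an ear in the middle of its +y and its -y side (65 mm over the notches along y), in a rest 75 x 85 mm (x, y). Origin: centre of its underside, below the middle of the recess.
- rest_round: Fixed flat dark-wood rest, 5.5 mm high, with a grey felt-floored recess 3.5 mm deep (felt floor 2 mm above the counter); a round recess of 56 mm diameter in a rest 84 x 84 mm. Origin: centre of its underside, below the middle of the recess.
- mallet: Loose beech bung mallet lying on the counter beyond the rests on the robot's left, 263 x 110 x 59 mm (x, y, z), handle along its x; a bystander. Origin: centre of its underside.
- tasting_cup: Loose shallow silver tasting cup, 84 x 100 x 24 mm, on the robot's right; a bystander. Origin: centre of its underside.
Mind the look-alikes: they are no part of the job. What is shaped like the rest_cross but yellow is not meant.

How it is judged:
By the outcome, as a careful person would: the job done as asked, in the order asked, and still so for the second after the job is handed in, with the robot touching nothing.
It also fails if it takes over 112 s, if anything falls off the work surface, if the arm or the gripper's body presses on something with over 40 N, if the wrist force passes 120 N, or if a joint passes its speed limit or range.

## Working session

There is one attempt and no reset: what is moved stays moved. The work goes in short steps, Python scripts to look and compute and a shell command to move; the robot and the scene stay as the last step left them, time stands still between calls to the robot, and variables do not carry over. Pictures are saved under pics/ and viewed, at most 14 in all, crops included, and the job is handed in when it is done.

```bash
ls; mkdir -p pics; cat > h.py <<'E'
import numpy as np, cv2
from rig import r, grab_frame
def K(f): return 240/np.tan(np.radians(f["vertical_fov"])/2)
def cloud(f):
    k=K(f); v,u=np.mgrid[:480,:640]; z=f["z_map"]
    P=np.stack([(u-f["cx"])*z/k,(v-f["cy"])*z/k,z,np.ones_like(z)],-1)
    W=(P@np.array(f["cam_to_world"]).T)[...,:3]; W[z==0]=np.nan
    return W
def save(f,n): cv2.imwrite(f"pics/{n}.png",cv2.cvtColor(f["pixels"],cv2.COLOR_RGB2BGR))
E
python3 - <<'E'
from h import *
for n in("top","side"):
    f=grab_frame(n); save(f,n+"0"); W=cloud(f); np.save(f"pics/{n}0.npy",W)
    print(n,np.round(np.array(f["cam_to_world"]),2).tolist(),K(f)); print(np.round(W[::120,::160],0).tolist())
print(r.sense())
E
```

```text
pics
top [[0.03, -0.99, 0.13, 199.87], [-1.0, -0.02, 0.01, 28.0], [-0.01, -0.13, -0.99, 1773.32], [0.0, 0.0, 0.0, 1.0]] 617.8656601732007
[[[1655.0, 1511.0, -873.0], [1662.0, 773.0, -855.0], [1679.0, 47.0, -856.0], [1690.0, -674.0, -848.0]], [[1084.0, 1454.0, -865.0], [1099.0, 742.0, -859.0], [1123.0, 34.0, -879.0], [1133.0, -673.0, -862.0]], [[254.0, 242.0, 1364.0], [446.0, 491.0, -10.0], [456.0, 23.0, -1.0], [468.0, -441.0, -5.0]], [[90.0, 925.0, -5.0], [102.0, 467.0, 4.0], [142.0, 20.0, 587.0], [158.0, -231.0, 785.0]]]
side [[-1.0, 0.0, 0.04, 365.98], [-0.03, 0.47, -0.88, 1369.77], [-0.02, -0.89, -0.46, 749.19], [0.0, 0.0, 0.0, 1.0]] 443.38349426236704
[[[nan, nan, nan], [655.0, 579.0, 764.0], [478.0, -1176.0, 780.0], [-222.0, -802.0, 761.0]], [[nan, nan, nan], [713.0, 527.0, 565.0], [493.0, -1177.0, 179.0], [-258.0, -687.0, 279.0]], [[3137.0, -1711.0, -866.0], [1809.0, -1683.0, -855.0], [445.0, 9.0, 32.0], [-3.0, 301.0, 185.0]], [[2176.0, -346.0, -866.0], [1320.0, -353.0, -863.0], [421.0, 562.0, -2.0], [42.0, 561.0, 1.0]]]
{'clock': 0.1, 'qpos': array([-1.19539949e+00,  3.53604332e-01,  1.63410594e+00,  1.63528115e-05,
        1.15521753e+00, -2.39728588e-03]), 'qvel': array([-1.20655246e-03, -2.10231253e-03, -1.61220220e-03,  4.86387508e-06,
        6.28944437e-04, -2.39132006e-03]), 'joint_efforts': array([ 2.03314652e-03, -6.06350899e+01, -3.42818677e+01,  6.01337160e-05,
        3.96052215e-03, -2.86513648e-05]), 'eef_pos': array([ 230.39160377, -580.51991255,  252.60109474]), 'tcp_rot': array([-3.14025754e+00, -1.81527837e-05,  3.77787496e-01]), 'contact_force': array([-0.43047586, -0.44080255, -0.10085531]), 'wrist_torque': array([-0.03274419, -0.04973383,  0.01777024]), 'grasp_force': 0.0, 'opening': 1.0018838324635522}
```

View pics/top0.png

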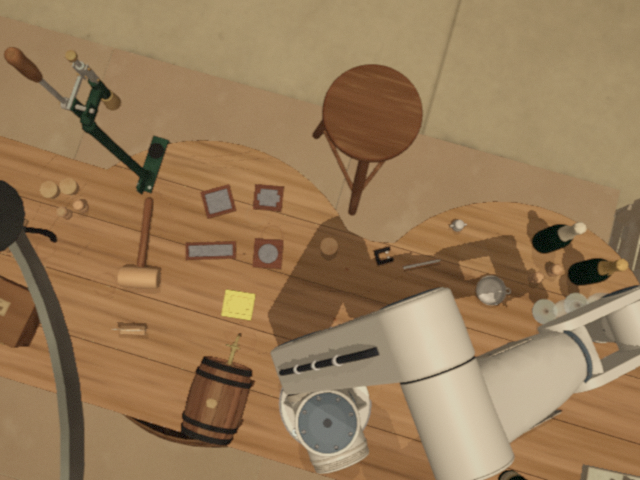

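View pics/side0.png

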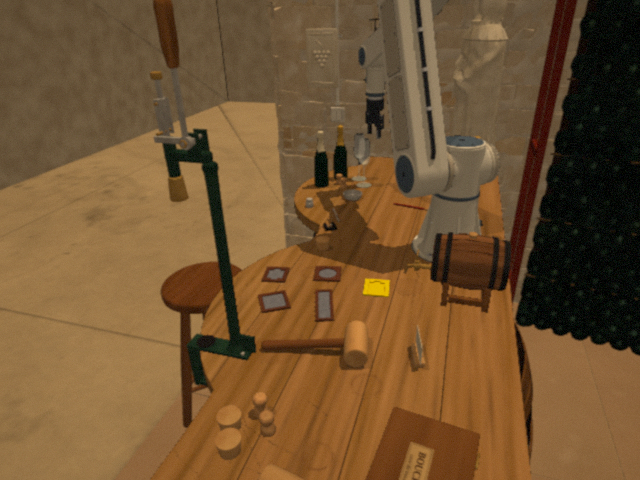

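The top view shows the rests: block (219,201), cross (268,197), long (211,251), round (267,253). The objects are the bung (329,246), cutter (384,256), corkscrew (422,264) and stopper (457,225). The yellow decoy is at (238,305).

```bash
python3 - <<'E'
from h import *
W=np.load("pics/top0.npy"); im=cv2.imread("pics/top0.png")
a=cv2.resize(im[175:295,175:335],None,fx=5,fy=5,interpolation=2)[:600]
b=cv2.resize(im[205:285,310:470],None,fx=5,fy=5,interpolation=2)
cv2.imwrite("pics/c1.png",a); cv2.imwrite("pics/c2.png",b)
for n,u,v in [("block",219,201),("cross",268,197),("long",211,251),("round",267,253),("bung",329,246),("cutter",384,256),("cork",422,264),("stop",457,225),("cup",490,290)]:
    print(n,np.round(W[v,u],0))
E
```

```text
block [565. 322.  -4.]
cross [580. 179.  -3.]
long [416. 338.   4.]
round [414. 176.  -0.]
bung [435.  -2.  32.]
cutter [ 415. -163.   -5.]
cork [ 391. -268.   23.]
stop [ 502. -363.   46.]
cup [ 323. -465.    5.]
```

View pics/c1.png

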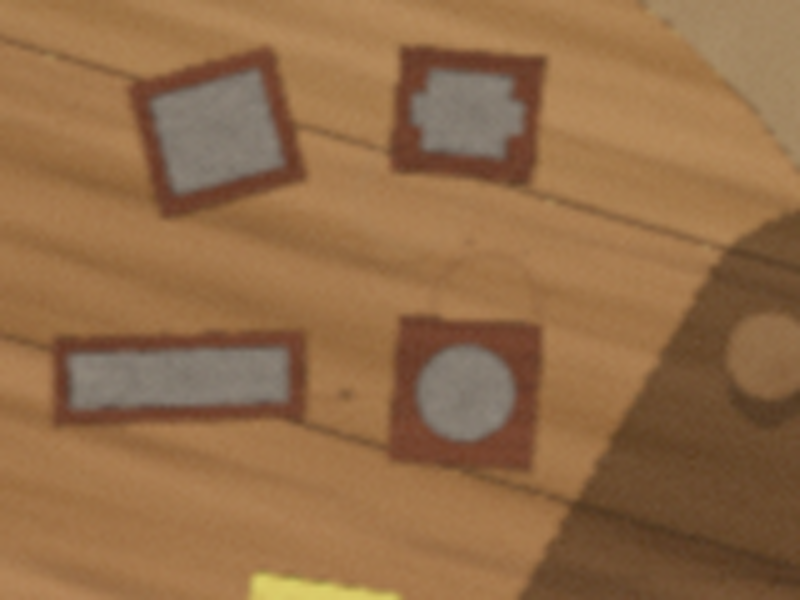

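View pics/c2.png

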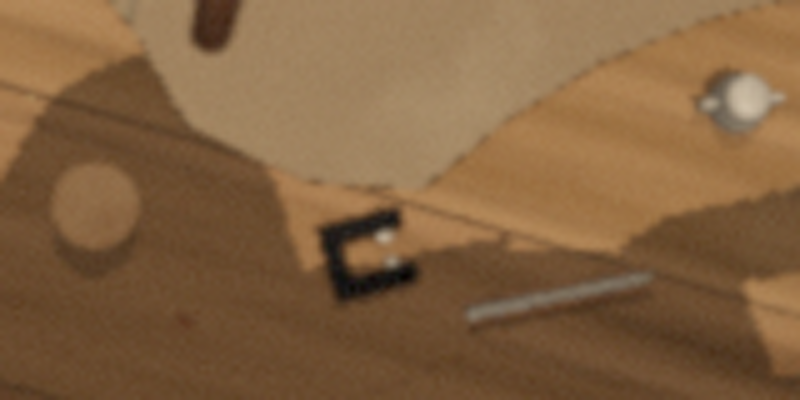

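The first crop shows the four dark rests clearly: the block is tilted about 15°, the long rest about 2° and the cross about 5°. The second shows the bung, the cutter with its closed end to the left, the corkscrew bar and the stopper with ears running left to right.

```bash
cat >> h.py <<'E'
def plane(f,uv,z):
    k=K(f); M=np.array(f["cam_to_world"]); uv=np.atleast_2d(np.array(uv,float))
    d=np.c_[(uv[:,0]-f["cx"])/k,(uv[:,1]-f["cy"])/k,np.ones(len(uv))]@M[:3,:3].T
    return M[:3,3]+d*((z-M[2,3])/d[:,2])[:,None]
def rect(P):
    (c,s,a)=cv2.minAreaRect(np.array(P[:,:2],np.float32)); 
    return np.round(c,1),np.round(s,1),round(a,1)
E
python3 - <<'E'
from h import *
f=grab_frame("top"); im=f["pixels"]; 
hsv=cv2.cvtColor(im,cv2.COLOR_RGB2HSV)
c1=lambda p:np.array(p)/5+[174.6,174.6]
c2=lambda p:np.array(p)/5+[309.6,204.6]
R={"block":(c1([(132,85),(272,47),(303,178),(165,213)]),5.5),"cross":(c1([(403,47),(546,58),(530,185),(392,168)]),5.5),
"long":(c1([(54,340),(303,332),(304,416),(56,425)]),5.5),"round":(c1([(402,318),(541,322),(532,468),(390,460)]),5.5),
"cork":(c2([(468,309),(648,270),(652,282),(470,324)]),14),"cutter":(c2([(322,230),(398,212),(415,278),(340,298)]),14),
"bung":(c2([(51,205),(139,205),(95,161),(95,249)]),35)}
for n,(p,z) in R.items():
    P=plane(f,p,z); e=np.diff(np.r_[P,P[:1]],axis=0)[:,:2]
    print(n,np.round(P.mean(0),1),[ (round(np.hypot(*q),1),round(np.degrees(np.arctan2(q[1],q[0])),1)) for q in e])
print("stop",plane(f,c2([(748,97)]),38),plane(f,c2([(705,104),(783,98)]),22))
# felt centroid
for n,(x0,x1,y0,y1) in {"block":(140,300,50,210),"cross":(395,540,50,180),"long":(60,300,335,425),"round":(395,540,320,465)}.items():
    s=np.s_[175+y0//5:175+y1//5,175+x0//5:175+x1//5]
    m=hsv[s][...,1]<70
    v,u=np.nonzero(m); P=plane(f,np.c_[u+s[1].start,v+s[0].start],3.)
    print(n,m.sum(),P.mean(0).round(1),rect(P))
E
```

```text
block [563.9 323.1   5.5] [(np.float64(84.6), np.float64(-73.0)), (np.float64(80.4), np.float64(-164.6)), (np.float64(82.6), np.float64(105.9)), (np.float64(78.9), np.float64(16.9))]
cross [577.  177.7   5.5] [(np.float64(84.0), np.float64(-93.1)), (np.float64(76.0), np.float64(174.8)), (np.float64(81.1), np.float64(84.3)), (np.float64(72.3), np.float64(-2.9))]
long [417.8 338.9   5.5] [(np.float64(144.1), np.float64(-86.7)), (np.float64(48.9), np.float64(-176.9)), (np.float64(143.0), np.float64(93.5)), (np.float64(49.5), np.float64(4.3))]
round [414.  172.9   5.5] [(np.float64(80.5), np.float64(-90.3)), (np.float64(84.9), np.float64(178.3)), (np.float64(81.9), np.float64(88.2)), (np.float64(82.7), np.float64(-2.6))]
cork [ 392.3 -268.3   14. ] [(np.float64(105.8), np.float64(-76.3)), (np.float64(7.2), np.float64(-161.6)), (np.float64(107.3), np.float64(104.4)), (np.float64(8.7), np.float64(7.9))]
cutter [ 413.7 -159.    14. ] [(np.float64(45.0), np.float64(-75.2)), (np.float64(39.2), np.float64(-165.1)), (np.float64(44.6), np.float64(106.4)), (np.float64(40.4), np.float64(15.5))]
bung [435.7  -1.2  35. ] [(np.float64(50.0), np.float64(-88.6)), (np.float64(35.5), np.float64(46.0)), (np.float64(50.4), np.float64(-178.7)), (np.float64(35.4), np.float64(46.1))]
stop [[ 506.29108378 -371.08798682   38.        ]] [[ 504.44314969 -350.10342802   22.        ]
 [ 509.02163249 -394.82324278   22.        ]]
block 442 [563.7 324.6   3. ] (array([563.7, 324.6]), array([58.7, 65.5]), 17.7)
cross 298 [578.5 178.4   3. ] (array([578.3, 178.5]), array([63.9, 48. ]), 84.9)
long 456 [418.3 340.6   3. ] (array([418.6, 340.6]), array([ 31.5, 121.7]), 3.2)
round 281 [413.5 173.7   3. ] (array([414.2, 172.7]), array([52.4, 52. ]), 1.9)
```

```bash
R='[0,0,-0.0395,0,0,0,0.5]'; python3 -m inch '[[0,0,-0.0385,0,0,0,0.5],[0,0,-0.0385,0,0,0,0.5],[0,0,-0.0385,0,0,0,0.5],[0,0,-0.0385,0,0,0,0.5],[0,0,-0.0385,0,0,0,0.5],[0,0,-0.0385,0,0,0,0.5]]' 40
python3 -m inch '[[0,0,-0.0385,0,0,0,0.5],[0,0,-0.0385,0,0,0,0.5],[0,0,-0.0385,0,0,0,0.5],[0,0,-0.0385,0,0,0,0.5],[0,0,-0.0385,0,0,0,0.5],[0,0,-0.0385,0,0,0,0.5]]'
python3 -m inch '[[0,0,0,0.75,0.67,0.1,0.5],[0,0,0,0.75,0.67,0.1,0.5],[0,0,0,0.75,0.67,0.1,0.5],[0,0,0,0.75,0.67,0.1,0.5],[0,0,0,0.75,0.67,0.1,0.5],[0,0,0,0.75,0.67,0.1,0.5],[0,0,0,0.75,0.67,0.1,0.5]]'
python3 -m inch '[[0,0,0,0.75,0.67,0.2,0.5],[0,0,0,0.75,0.67,0.2,0.5],[0,0,0,0.75,0.67,0.2,0.5],[0,0,0,0.75,0.67,0.2,0.5],[0,0,0,0.75,0.67,0.2,0.5],[0,0,0,0.75,0.67,0.2,0.5],[0,0,0,0.75,0.67,0.2,0.5],[0,0,0,0,0,0,0.5]]'
python3 - <<'E'
from h import *
f=grab_frame("wrist"); save(f,"w1"); W=cloud(f); s=r.sense(); p=s["eef_pos"]; print(p,np.degrees(s["tcp_rot"]),s["opening"])
print(np.round(np.array(f["cam_to_world"]),2).tolist())
d=np.linalg.norm(W[...,:2]-p[:2],axis=-1); m=(W[...,2]>60)&(d<120)
print(m.sum(), np.nanpercentile(W[...,2][m],[0,1,5,50,100])-p[2])
E
```

```text
clock: 0.65
eef_pos: [230.5, -580.7, 253.0]
tcp_rot: [-3.141, -0.0, 1.11]
contact_force: [0.4, 0.0, -0.3]
opening: 0.502
grasp_force: 0.0
clock: 1.15
eef_pos: [230.5, -580.7, 252.9]
tcp_rot: [-3.142, -0.001, 1.835]
contact_force: [0.2, 0.7, -0.6]
opening: 0.5
grasp_force: 0.0
clock: 1.73
eef_pos: [310.6, -422.8, 235.5]
tcp_rot: [-3.142, -0.0, 1.829]
contact_force: [0.6, -0.2, -0.2]
opening: 0.502
grasp_force: 0.0
clock: 2.4
eef_pos: [390.7, -263.9, 199.8]
tcp_rot: [-3.141, -0.002, 1.831]
contact_force: [-0.3, -0.8, 0.6]
opening: 0.503
grasp_force: 0.0
[ 390.44112776 -265.4671512   200.23859514] [-1.79958995e+02 -6.67488905e-02  1.04962574e+02] 0.49922092737945906
[[0.97, 0.24, 0.08, 370.32], [0.26, -0.92, -0.3, -186.91], [0.0, 0.31, -0.95, 320.59], [0.0, 0.0, 0.0, 1.0]]
59784 [-21.05985926  -9.96063668  10.38432971  54.83498764  77.87154792]
```

View pics/w1.png

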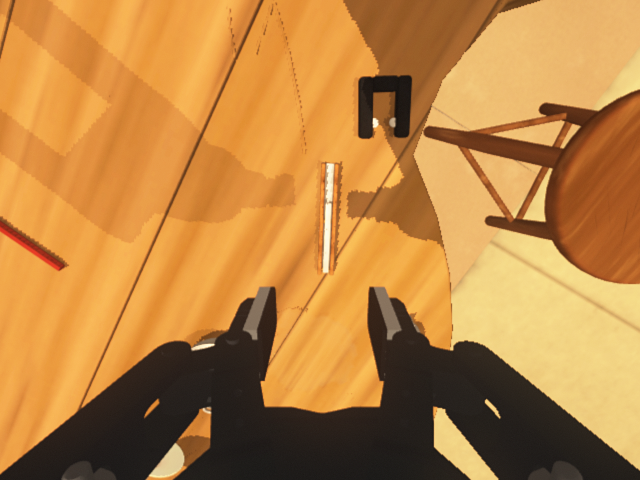

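The wrist view shows the corkscrew bar (320–340, 162–274), slightly tilted, the cutter at (385,107), and the fingertips at (265,290) and (378,290).

```bash
python3 - <<'E'
from h import *
f=grab_frame("wrist"); W=cloud(f); s=r.sense(); p=s["eef_pos"]
c=W[155:282,305:355]; m=(c[...,2]>8)&(c[...,2]<20); P=c[m]; print("cork",m.sum(),rect(P),P.mean(0).round(1))
c=W[65:145,350:420]; m=(c[...,2]>8)&(c[...,2]<20); P=c[m]; print("cut",m.sum(),rect(P),P.mean(0).round(1))
print("corners",plane(f,[(321.5,163),(340,163),(334,274),(319,274)],14).round(1))
print("cut corners",plane(f,[(358.5,77),(411.5,75.5),(410,136),(359.5,138)],14).round(1))
c=W[286:296,256:275]; print("tipL",np.round(c.reshape(-1,3)[::12]-p,0).tolist())
v=c[...,2]-p[2]; v=v[v>-60]; print(np.percentile(v,[1,10,50]))
E
```

```text
cork 1368 (array([ 397.3, -268.2]), array([ 16. , 109.5]), 12.7) [ 397.8 -270.6   12. ]
cut 2242 (array([ 417.9, -158.1]), array([44.3, 50.1]), 16.2) [ 416.8 -155.3   13.2]
corners [[ 377.8 -218.7   14. ]
 [ 393.7 -214.5   14. ]
 [ 417.4 -319.5   14. ]
 [ 403.1 -323.3   14. ]]
cut corners [[ 389.4 -143.4   14. ]
 [ 431.3 -131.1   14. ]
 [ 446.1 -176.7   14. ]
 [ 404.3 -189.6   14. ]]
tipL [[-46.0, -92.0, -200.0], [-34.0, -90.0, -201.0], [-29.0, 6.0, -14.0], [-24.0, 7.0, -16.0], [-27.0, 6.0, -15.0], [-29.0, 6.0, -13.0], [-24.0, 7.0, -14.0], [-27.0, 6.0, -13.0], [-30.0, 5.0, -12.0], [-25.0, 6.0, -13.0], [-28.0, 5.0, -12.0], [-23.0, 4.0, -17.0], [-25.0, 7.0, -10.0], [-28.0, 6.0, -9.0], [-23.0, 6.0, -11.0], [-26.0, 6.0, -8.0]]
[-17.71562337 -15.83649932 -12.25125395]
```

```bash
python3 -m inch '[[0,0,0.011,-0.2,0.24,0.9,0.5],[0,0,0,0,0,0.95,0.5],[0,0,0,0,0,0.95,0.5],[0,0,0,0,0,0.95,0.5],[0,0,0,0,0,0.95,0.5],[0,0,0,0,0,0.95,0.5],[0,0,0,0,0,0.8,0.5],[0,0,0,0,0,0.5,0.5]]' 40
python3 -m inch '[[0,0,0,0,0,0,0.5],[0,0,0,0,0,0,1],[0,0,0,0,0,0,1],[0,0,0,0,0,0,1],[0,0,0,0,0,0,1],[0,0,0,0,0,0,1]]' 40
```

```text
clock: 3.17
eef_pos: [396.2, -271.1, 25.2]
tcp_rot: [-3.14, -0.001, 1.794]
contact_force: [-0.8, 0.7, 0.0]
opening: 0.502
grasp_force: 0.0
clock: 3.67
eef_pos: [397.8, -271.1, 28.0]
tcp_rot: [3.14, 0.002, 1.795]
contact_force: [-2.1, -2.1, 6.2]
opening: 0.171
grasp_force: 39.8
```

```bash
python3 -m inch '[[0,0,0,0,0,-0.5,1],[0,0,0,0,0,-0.9,1],[0,0,0,0,0,-0.9,1],[0,0,0,0,0,-0.9,1],[0,0,0,0,0,-0.8,1],[0,0,0,0,0,0,1],[0,0,0,0,0,0,1]]'
python3 - <<'E'
from h import *
f=grab_frame("wrist"); save(f,"w2"); W=cloud(f); s=r.sense(); p=s["eef_pos"]; print(p,s["tcp_rot"],s["contact_force"])
k=W-p
m=(np.abs(k[...,2]+15)<20)&(np.hypot(k[...,0],k[...,1])<80)
R=k[m]; ps=s["tcp_rot"][2]; tx=R[:,:2]@[np.cos(ps),np.sin(ps)]
for lo in range(-60,61,10):
    q=R[(tx>=lo)&(tx<lo+10)]
    if len(q)>20: print(lo,len(q),np.percentile(q[:,2],[2,50,98]).round(1))
E
```

```text
clock: 4.25
eef_pos: [397.9, -270.9, 128.1]
tcp_rot: [3.14, 0.002, 1.795]
contact_force: [-0.8, 0.9, -0.7]
opening: 0.173
grasp_force: 39.2
[ 397.24344967 -270.4224494   127.09301706] [3.14101323e+00 5.90271866e-04 1.79477458e+00] [-1.41783714 -0.46005384 -1.42842624]
-60 38 [-16.8 -15.5 -14.9]
-50 483 [-24.  -15.1 -12.8]
-40 544 [-24.2 -15.  -12.6]
-30 584 [-24.2 -15.1 -12.7]
-20 584 [-24.1 -14.8 -12.7]
-10 701 [-23.9 -14.6   2.4]
0 1439 [-23.8 -12.1   4.5]
10 1580 [-24.1 -13.4   4.3]
20 799 [-24.5 -16.2 -13.5]
30 833 [-24.5 -16.9 -14.2]
40 868 [-24.6 -17.4 -14.3]
50 668 [-24.8 -19.3 -14.5]
```

View pics/w2.png

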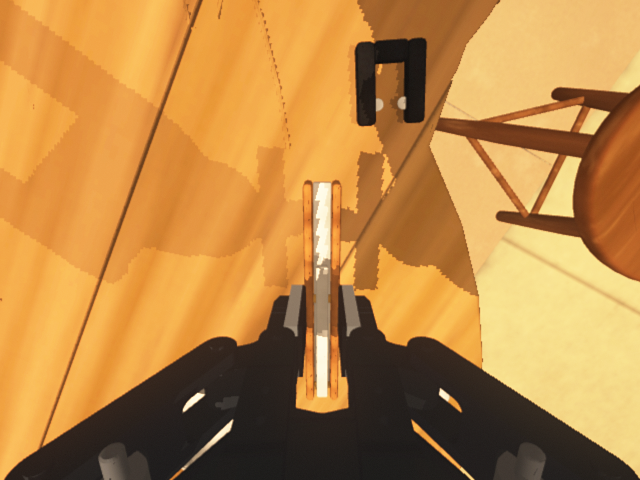

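The bar is held centrally between the pads, with its top about 14 mm below the TCP. Now to carry it.

```bash
python3 -m inch '[[0,0,0.0265,0,0,0,1],[0,0,0.0265,0,0,0,1],[0,0,0,0.5,0.05,0,1],[0,0,0,0.95,0.09,0,1],[0,0,0,0.95,0.09,0,1],[0,0,0,0.95,0.09,0,1],[0,0,0,0.95,0.09,0,1],[0,0,0,0.95,0.09,0,1]]'
python3 -m inch '[[0,0,0,0.95,0.09,0,1],[0,0,0,0.95,0.09,0,1],[0,0,0,0.95,0.09,0,1],[0,0,0,0.95,0.09,0,1],[0,0,0,0.95,0.09,0,1],[0,0,0,0.95,0.09,0,1],[0,0,0,0.95,0.09,0,1],[0,0,0,0.95,0.09,0,1]]'
python3 -m inch '[[0,0,0,0.95,0.09,0,1],[0,0,0,0.95,0.09,0,1],[0,0,0,0.95,0.09,0,1],[0,0,0,0.95,0.09,0,1],[0,0,0,0.95,0.09,0,1],[0,0,0,0.95,0.09,0,1],[0,0,0,0.95,0.09,0,1],[0,0,0,0.95,0.09,0,1]]'
python3 -m inch '[[0,0,0,0.95,0.09,0,1],[0,0,0,0.95,0.09,0,1],[0,0,0,0.95,0.09,0,1],[0,0,0,0.5,0.05,0,1],[0,0,0,0,0,0,1],[0,0,0,0,0,0,1]]'
python3 - <<'E'
from h import *
f=grab_frame("wrist"); save(f,"w3"); W=cloud(f); s=r.sense(); p=s["eef_pos"]; print(p,np.degrees(s["tcp_rot"]),s["opening"])
E
```

```text
clock: 4.97
eef_pos: [401.1, -136.8, 126.0]
tcp_rot: [-3.14, -0.001, 1.631]
contact_force: [0.2, -0.0, -1.1]
opening: 0.168
grasp_force: 39.2
clock: 5.63
eef_pos: [407.9, 53.5, 126.1]
tcp_rot: [-3.14, -0.0, 1.631]
contact_force: [0.2, -0.9, -0.1]
opening: 0.168
grasp_force: 39.2
clock: 6.3
eef_pos: [414.8, 243.9, 125.9]
tcp_rot: [-3.14, 0.001, 1.631]
contact_force: [0.5, 0.0, -0.4]
opening: 0.167
grasp_force: 39.2
clock: 6.8
eef_pos: [418.5, 326.5, 126.1]
tcp_rot: [-3.14, 0.001, 1.631]
contact_force: [-0.8, 0.0, -0.8]
opening: 0.169
grasp_force: 39.2
[418.585089   325.86102654 126.25048855] [-1.79905657e+02  8.07497191e-02  9.33741548e+01] 0.1720579091893563
```

View pics/w3.png

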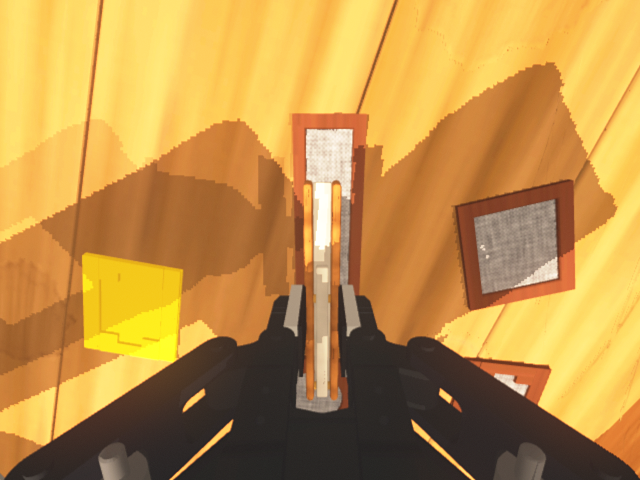

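The view shows the long rest beneath the bar, with outer far corners at (293,114) and (368,115), and the block rest with corners (457,206), (573,181), (576,287) and (471,309).

```bash
python3 - <<'E'
from h import *
f=grab_frame("wrist"); W=cloud(f); s=r.sense(); p=s["eef_pos"]; ps=s["tcp_rot"][2]
def show(n,px,z):
    P=plane(f,px,z); c=P[:,:2].mean(0); e=np.diff(np.r_[P,P[:1]],axis=0)[:,:2]
    print(n,P[:,:2].round(1).tolist(),c.round(1),[(round(np.hypot(*q),1),round(np.degrees(np.arctan2(q[1],q[0])),1)) for q in e])
show("longfar",[(293,114),(368,115),(353,128),(306,129)],5.5)
show("block",[(457,206),(573,181),(576,287),(471,309)],5.5)
k=W-p; m=(k[...,2]>-30)&(k[...,2]<-8)
m[:,:300]=0; m[:,345:]=0; m[285:]=0
P=k[m]; tx=P[:,:2]@[np.cos(ps),np.sin(ps)]; ty=P[:,:2]@[np.sin(ps),-np.cos(ps)]
print("held far end tx",np.percentile(tx,[98,99.5]),"ty",np.percentile(ty,[2,50,98]),rect(P+p))
E
```

```text
longfar [[394.1, 411.6], [444.3, 413.9], [435.0, 405.1], [403.2, 402.6]] [419.2 408.3] [(np.float64(50.2), np.float64(2.6)), (np.float64(12.8), np.float64(-136.5)), (np.float64(31.8), np.float64(-175.5)), (np.float64(12.8), np.float64(135.1))]
block [[515.1, 355.6], [593.9, 378.3], [620.2, 296.5], [541.6, 272.3]] [567.7 325.7] [(np.float64(82.1), np.float64(16.1)), (np.float64(85.9), np.float64(-72.2)), (np.float64(82.2), np.float64(-162.9)), (np.float64(87.4), np.float64(107.7))]
held far end tx [57.2956265 57.9674657] ty [-8.04893689 -0.20519772  7.19683135] (array([415.6, 359.1]), array([19.9, 49.9]), 6.1)
```

```bash
python3 -m inch '[[0,0,0,0.46,0.13,0.7,1],[0,0,0,0,0,0.9,1],[0,0,0,0,0,0.9,1],[0,0,0,0,0,0.8,1],[0,0,0,0,0,0.3,1],[0,0,0,0,0,0.17,1],[0,0,0,0,0,0,1]]'
python3 -m inch '[[0,0,0,0,0,0.03,0.6],[0,0,0,0,0,0,0.6],[0,0,0,0,0,0,0.6],[0,0,0,0,0,-0.9,0.5],[0,0,0,0,0,-0.9,0.5],[0,0,0,0,0,-0.9,0.5],[0,0,0,-0.8,0,-0.9,0.5],[0,0,0,-0.9,0,0,0.5]]'
python3 - <<'E'
from h import *
f=grab_frame("wrist"); save(f,"w4"); s=r.sense(); p=s["eef_pos"]; print(p,np.degrees(s["tcp_rot"]),s["opening"])
np.save("pics/w4.npy",cloud(f))
E
```

```text
clock: 7.48
eef_pos: [422.0, 337.6, 32.4]
tcp_rot: [-3.141, 0.001, 1.628]
contact_force: [-0.1, -0.1, 0.1]
opening: 0.167
grasp_force: 39.2
clock: 8.15
eef_pos: [427.0, 298.1, 126.7]
tcp_rot: [3.135, -0.004, 1.63]
contact_force: [0.6, -0.3, -0.8]
opening: 0.5
grasp_force: 0.0
[425.30167683 293.48176339 124.68899411] [ 1.79814527e+02 -3.74668451e-02  9.33646980e+01] 0.49988055102048584
```

View pics/w4.png

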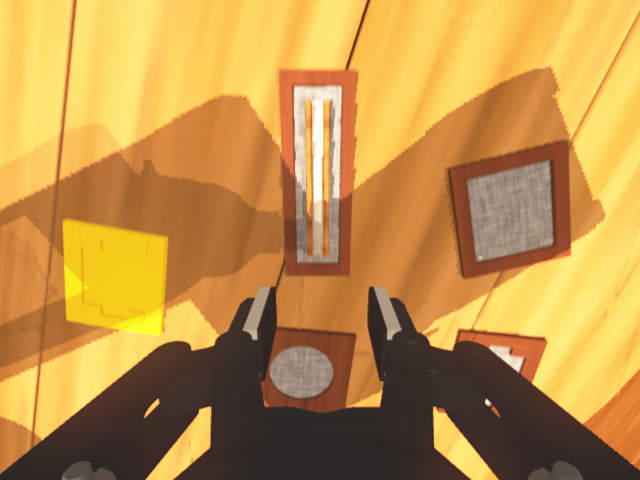

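The corkscrew lies inside the long recess at (317,180). Next is the cutter.

```bash
python3 -m inch '[[0,0,0,-0.5,-0.04,0,0.2],[0,0,0,-0.92,-0.07,0,0.2],[0,0,0,-0.92,-0.07,0,0.2],[0,0,0,-0.92,-0.07,0,0.2],[0,0,0,-0.92,-0.07,0,0.2],[0,0,0,-0.92,-0.07,0,0.2],[0,0,0,-0.92,-0.07,0,0.2],[0,0,0,-0.92,-0.07,0,0.2]]'
python3 -m inch '[[0,0,0,-0.92,-0.07,0,0.2],[0,0,0,-0.92,-0.07,0,0.2],[0,0,0,-0.92,-0.07,0,0.2],[0,0,0,-0.92,-0.07,0,0.2],[0,0,0,-0.92,-0.07,0,0.2],[0,0,0,-0.92,-0.07,0,0.2],[0,0,0,-0.92,-0.07,0,0.2],[0,0,0,-0.92,-0.07,0,0.2]]'
python3 -m inch '[[0,0,0,-0.92,-0.07,0,0.2],[0,0,0,-0.92,-0.07,0,0.2],[0,0,0,-0.92,-0.07,0,0.2],[0,0,0,-0.92,-0.07,0,0.2],[0,0,-0.0365,0,0,0,0.2],[0,0,-0.0365,0,0,0,0.2],[0,0,0,0,0,0,0.2],[0,0,0,0,0,0,0.2]]'
python3 - <<'E'
from h import *
W=np.load("pics/w4.npy"); print("cork top z",np.nanmedian(W[110:245,316:322,2]),"rim",np.nanmedian(W[100:250,285:290,2]), "counter",np.nanmedian(W[100:200,200:240,2]))
f=grab_frame("wrist"); save(f,"w5"); s=r.sense(); p=s["eef_pos"]; print(p,np.degrees(s["tcp_rot"]),s["opening"])
W=cloud(f); im=f["pixels"].max(-1)
m=(W[...,2]>7)&(W[...,2]<22)&(im<60)&(np.hypot(W[...,0]-417,W[...,1]+158)<45)
n,l,st,_=cv2.connectedComponentsWithStats(m.astype(np.uint8)); i=1+st[1:,4].argmax(); print(st[i]); P=W[l==i]; print(rect(P),P.mean(0))
E
```

```text
clock: 8.87
eef_pos: [421.0, 120.8, 122.1]
tcp_rot: [3.142, -0.0, 1.628]
contact_force: [0.8, 0.0, -0.1]
opening: 0.801
grasp_force: 0.0
clock: 9.53
eef_pos: [417.5, -63.7, 122.1]
tcp_rot: [3.141, -0.0, 1.628]
contact_force: [0.9, 0.3, 0.1]
opening: 0.803
grasp_force: 0.0
clock: 10.2
eef_pos: [415.9, -154.8, 122.0]
tcp_rot: [-3.142, -0.0, 1.854]
contact_force: [-0.1, 0.6, 0.5]
opening: 0.801
grasp_force: 0.0
cork top z 14.84446792221462 rim 5.495662840812884 counter -0.38570759989889325
[ 416.0098891  -154.62991696  122.01208086] [-1.79998697e+02 -5.15323803e-03  1.06209045e+02] 0.8006019625260399
[ 294  212   60   49 1594]
(array([ 416.2, -150.1]), array([41.8, 35.1]), 16.2) [ 416.90299574 -145.35685849   13.3227335 ]
```

```bash
python3 -m inch '[[0,0,0,0.08,0.04,0.7,0.2],[0,0,0,0,0,0.9,0.2],[0,0,0,0,0,0.9,0.2],[0,0,0,0,0,0.8,0.2],[0,0,0,0,0,0.5,0.2],[0,0,0,0,0,0.2,0.2],[0,0,0,0,0,0,0.2]]' 40
python3 -m inch '[[0,0,0,0,0,0,1],[0,0,0,0,0,0,1],[0,0,0,0,0,0,1],[0,0,0,0,0,0,1],[0,0,0,0,0,0,1]]' 40
python3 -m inch '[[0,0,0,0,0,-0.5,1],[0,0,0,0,0,-0.9,1],[0,0,0,0,0,-0.9,1],[0,0,0,0,0,-0.9,1],[0,0,0,0,0,-0.8,1],[0,0,0,0,0,0,1],[0,0,0,0,0,0,1]]'
python3 - <<'E'
from h import *
f=grab_frame("wrist"); save(f,"w6"); s=r.sense(); p=s["eef_pos"]; print(p,np.degrees(s["tcp_rot"]),s["opening"],s["grasp_force"])
E
```

```text
clock: 10.83
eef_pos: [415.9, -152.0, 21.1]
tcp_rot: [-3.14, -0.001, 1.856]
contact_force: [-0.8, 0.0, 0.6]
opening: 0.797
grasp_force: 0.0
clock: 11.25
eef_pos: [417.2, -152.7, 23.0]
tcp_rot: [3.14, 0.001, 1.857]
contact_force: [-1.6, 1.7, 8.3]
opening: 0.499
grasp_force: 41.4
clock: 11.83
eef_pos: [417.4, -152.9, 123.3]
tcp_rot: [3.139, 0.002, 1.857]
contact_force: [0.2, 0.2, 1.0]
opening: 0.504
grasp_force: 41.0
[ 416.67070077 -152.60517479  122.27847332] [1.79936056e+02 4.84827769e-02 1.06414600e+02] 0.5042032299668014 40.97220540046692
```

View pics/w6.png

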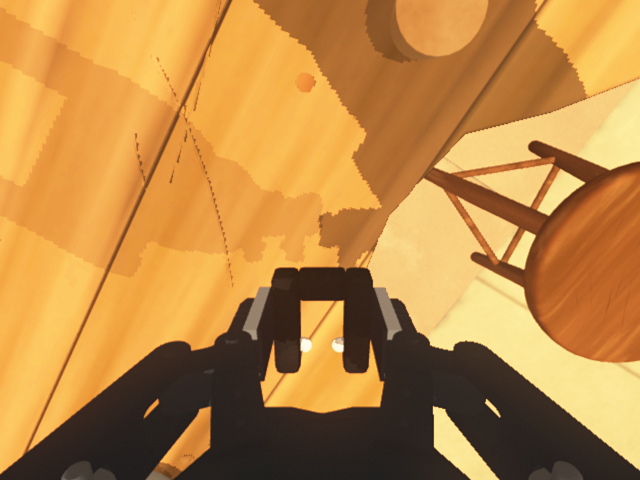

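The cutter is held squarely between the pads (closed end at (322,285)). The bung is at (441,20). Moving on to the block rest.

```bash
python3 -m inch '[[0,0,0,0.5,0.33,0,1],[0,0,0,0.88,0.58,0,1],[0,0,0,0.88,0.58,0,1],[0,0,0,0.88,0.58,0,1],[0,0,0,0.88,0.58,0,1],[0,0,0,0.88,0.58,0,1],[0,0,0,0.88,0.58,0,1],[0,0,0,0.88,0.58,0,1]]'
python3 -m inch '[[0,0,0,0.88,0.58,0,1],[0,0,0,0.88,0.58,0,1],[0,0,0,0.88,0.58,0,1],[0,0,0,0.88,0.58,0,1],[0,0,0,0.88,0.58,0,1],[0,0,0,0.88,0.58,0,1],[0,0,0,0.88,0.58,0,1],[0,0,0,0.88,0.58,0,1]]'
python3 -m inch '[[0,0,0,0.88,0.58,0,1],[0,0,0,0.5,0.5,0,1],[0,0,0,0.3,0.4,0,1],[0,0,0,0,0,0,1],[0,0,0,0,0,0,1]]'
python3 - <<'E'
from h import *
f=grab_frame("wrist"); save(f,"w7"); s=r.sense(); p=s["eef_pos"]; print(p,np.degrees(s["tcp_rot"]),s["opening"],s["grasp_force"])
E
```

```text
clock: 12.55
eef_pos: [474.0, 39.5, 120.6]
tcp_rot: [-3.139, -0.0, 1.857]
contact_force: [0.6, -0.8, 0.2]
opening: 0.498
grasp_force: 40.9
clock: 13.22
eef_pos: [535.5, 240.8, 120.2]
tcp_rot: [-3.139, 0.0, 1.858]
contact_force: [0.4, -0.3, -1.5]
opening: 0.5
grasp_force: 40.9
clock: 13.63
eef_pos: [559.0, 290.4, 120.2]
tcp_rot: [-3.139, 0.001, 1.858]
contact_force: [0.1, -0.6, -0.5]
opening: 0.501
grasp_force: 40.9
[558.71434503 289.7943158  120.47955701] [-1.79839838e+02  3.78561267e-02  1.06435227e+02] 0.5006806752724786 40.9207284450531
```

View pics/w7.png

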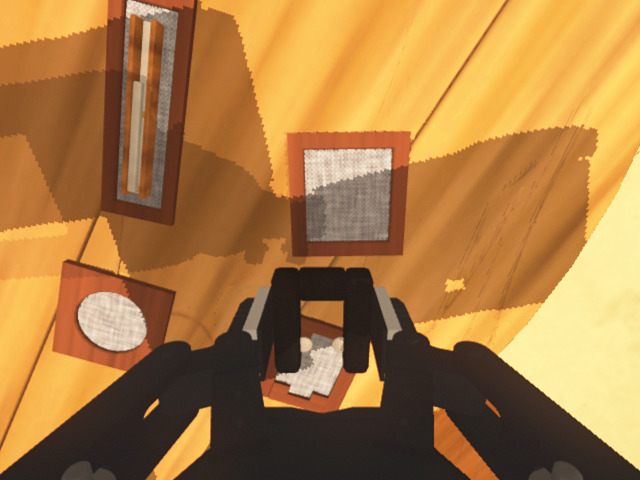

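The block rest is seen whole, corners (288,132), (410,131), (404,254) and (293,256), well aligned with the held cutter. The corkscrew sits inside its recess.

```bash
python3 - <<'E'
from h import *
f=grab_frame("wrist"); s=r.sense(); p=s["eef_pos"]; ps=s["tcp_rot"][2]
for n,px,z in (("outer",[(288,132),(410,131),(404,254),(293,256)],5.5),("inner",[(303,149),(392,147),(389,241),(306,241)],5.0),("round c",[(112,322)],3)):
    P=plane(f,px,z)[:,:2]; c=P.mean(0); e=np.diff(np.r_[P,P[:1]],axis=0); d=c-p[:2]
    print(n,c,[(round(np.hypot(*q),1),round(np.degrees(np.arctan2(q[1],q[0])),1)) for q in e],"tool dx dy",d@[np.cos(ps),np.sin(ps)],d@[np.sin(ps),-np.cos(ps)])
P=plane(f,[(272,268),(371,268)],p[2]-9)[:,:2]-p[:2]; print("held far edge tool",P@[np.cos(ps),np.sin(ps)],P@[np.sin(ps),-np.cos(ps)])
E
```

```text
outer [567.6955463  325.89510009] [(np.float64(80.9), np.float64(16.8)), (np.float64(87.3), np.float64(-71.9)), (np.float64(82.5), np.float64(-162.5)), (np.float64(88.3), np.float64(107.0))] tool dx dy 32.36288821011394 18.834326026355686
inner [566.88932292 325.75305951] [(np.float64(60.0), np.float64(17.6)), (np.float64(67.0), np.float64(-71.8)), (np.float64(61.0), np.float64(-163.6)), (np.float64(65.7), np.float64(107.3))] tool dx dy 32.454421253130555 18.02081919976682
round c [416.47790913 174.31002909] [(np.float64(0.0), np.float64(0.0))] tool dx dy -70.32184350231569 -169.05035512917635
held far edge tool [24.15083542 24.16043604] [-20.45507742  20.44082066]
```

```bash
python3 -m inch '[[0,0,-0.003,0.7,0.36,0.3,1],[0,0,0,0.7,0.36,0.7,1],[0,0,0,0,0,0.9,1],[0,0,0,0,0,0.9,1],[0,0,0,0,0,0.6,1],[0,0,0,0,0,0.25,1],[0,0,0,0,0,0.11,1],[0,0,0,0,0,0,1]]'
python3 -m inch '[[0,0,0,0,0,0.03,0.2],[0,0,0,0,0,0,0.2],[0,0,0,0,0,0,0.2],[0,0,0,0,0,-0.9,0.2],[0,0,0,0,0,-0.9,0.2],[0,0,0,0,0,-0.9,0.2],[0,0,0,-0.8,0,-0.9,0.2],[0,0,0,-0.9,0,0,0.2]]'
python3 - <<'E'
from h import *
f=grab_frame("wrist"); save(f,"w8"); s=r.sense(); p=s["eef_pos"]; print(p,np.degrees(s["tcp_rot"]),s["opening"])
np.save("pics/w8.npy",cloud(f))
E
```

```text
clock: 14.4
eef_pos: [567.0, 328.8, 28.0]
tcp_rot: [-3.141, 0.0, 1.866]
contact_force: [-0.0, -0.1, -0.2]
opening: 0.504
grasp_force: 40.9
clock: 15.07
eef_pos: [581.9, 290.6, 122.8]
tcp_rot: [3.134, -0.002, 1.869]
contact_force: [1.0, 0.7, 2.1]
opening: 0.801
grasp_force: 0.0
[582.167814   285.99877317 120.84793103] [1.79687822e+02 4.16684370e-02 1.07001641e+02] 0.7999893700550098
```

View pics/w8.png

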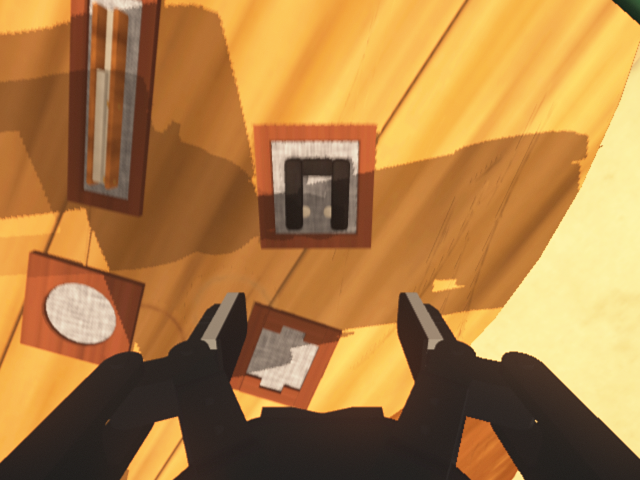

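The cutter is inside the block recess (285–350, 158–234). The cross rest has outer corners at (257,303), (340,335), (312,409) and (232,388).

```bash
python3 - <<'E'
from h import *
W=np.load("pics/w8.npy"); print("cutter z",np.nanmedian(W[165:170,295:345,2]),"rim",np.nanmedian(W[140:240,263:267,2]))
f=grab_frame("wrist")
for n,px,z in (("cross",[(257,303),(340,335),(312,409),(232,388)],5.5),("roundfelt",[(45,314),(118,314),(82,282),(82,346)],2)):
    P=plane(f,px,z)[:,:2]; e=np.diff(np.r_[P,P[:1]],axis=0); print(n,P.mean(0),[(round(np.hypot(*q),1),round(np.degrees(np.arctan2(q[1],q[0])),1)) for q in e])
T=np.load("pics/top0.npy"); m=(T[...,2]>150)&(T[...,0]>380)&(T[...,0]<800)&(T[...,1]<-400)
print("bottles", T[m].min(0),T[m].max(0))
E
python3 -m inch '[[0,0,0.0305,0,0,-0.3,0],[0,0,0.0305,0,0,-0.3,0],[0,0,0,-0.5,-0.1,-0.1,0],[0,0,0,-0.945,-0.206,-0.05,0],[0,0,0,-0.945,-0.206,-0.05,0],[0,0,0,-0.945,-0.206,-0.05,0],[0,0,0,-0.945,-0.206,-0.05,0],[0,0,0,-0.945,-0.206,-0.05,0]]'
python3 -m inch '[[0,0,0,-0.945,-0.206,-0.05,0],[0,0,0,-0.945,-0.206,-0.05,0],[0,0,0,-0.945,-0.206,-0.05,0],[0,0,0,-0.945,-0.206,-0.05,0],[0,0,0,-0.945,-0.206,-0.05,0],[0,0,0,-0.945,-0.206,-0.05,0],[0,0,0,-0.945,-0.206,-0.05,0],[0,0,0,-0.945,-0.206,-0.05,0]]'
python3 -m inch '[[0,0,0,-0.945,-0.206,-0.05,0],[0,0,0,-0.945,-0.206,-0.05,0],[0,0,0,-0.945,-0.206,-0.05,0],[0,0,0,-0.945,-0.206,-0.05,0],[0,0,0,-0.945,-0.206,-0.05,0],[0,0,0,-0.945,-0.206,-0.05,0],[0,0,0,-0.945,-0.206,-0.05,0],[0,0,0,0,0,0,0]]'
```

```text
cutter z 15.503293616782457 rim 5.5055541512921025
cross [584.83459829 176.17722386] [(np.float64(71.5), np.float64(-7.2)), (np.float64(78.8), np.float64(-90.3)), (np.float64(71.9), np.float64(178.2)), (np.float64(85.6), np.float64(89.2))]
roundfelt [418.23677291 169.38922058] [(np.float64(58.0), np.float64(16.7)), (np.float64(36.1), np.float64(145.5)), (np.float64(59.5), np.float64(-85.4)), (np.float64(37.8), np.float64(144.1))]
bottles [ 380.00608082 -730.33614354  150.09564124] [ 492.39930491 -592.34677092  267.61315067]
clock: 15.83
eef_pos: [564.1, 154.3, 140.9]
tcp_rot: [-3.141, 0.0, 1.679]
contact_force: [0.5, -0.2, -1.0]
opening: 1.0
grasp_force: 0.0
clock: 16.5
eef_pos: [542.8, -37.9, 151.0]
tcp_rot: [-3.141, -0.0, 1.679]
contact_force: [0.1, -0.7, -0.3]
opening: 0.998
grasp_force: 0.0
clock: 17.17
eef_pos: [524.4, -208.3, 160.0]
tcp_rot: [3.141, 0.002, 1.677]
contact_force: [-0.4, 0.2, 0.4]
opening: 1.001
grasp_force: 0.0
```

```bash
python3 -m inch '[[0,0,0,-0.945,-0.206,-0.05,0],[0,0,0,-0.945,-0.206,-0.05,0],[0,0,0,-0.945,-0.206,-0.05,0],[0,0,0,-0.945,-0.15,-0.05,0],[0,0,0,-0.945,-0.1,-0.05,0],[0,0,0,-0.945,0,-0.05,0],[0,0,0,-0.945,0,0,0],[0,0,0,-0.7,0,0,0]]'
python3 -m inch '[[0,0,0,0,0,0,0],[0,0,0,0,0,0,0]]'
python3 - <<'E'
from h import *
f=grab_frame("wrist"); save(f,"w9"); s=r.sense(); p=s["eef_pos"]; print(p,np.degrees(s["tcp_rot"]),s["opening"])
W=cloud(f); d=np.hypot(W[...,0]-506,W[...,1]+371)<40
for lo,hi in((30,45),(15,28)):
    m=d&(W[...,2]>lo)&(W[...,2]<hi); P=W[m]; v,u=np.nonzero(m); print(lo,m.sum(),u.mean(),v.mean(),rect(P),P.mean(0),P[:,:2].min(0),P[:,:2].max(0))
E
```

```text
clock: 17.83
eef_pos: [522.3, -390.2, 167.1]
tcp_rot: [3.142, 0.0, 1.678]
contact_force: [0.5, -0.7, 0.9]
opening: 0.999
grasp_force: 0.0
clock: 18.0
eef_pos: [522.0, -388.8, 166.7]
tcp_rot: [-3.141, -0.001, 1.676]
contact_force: [-0.6, -0.1, -0.1]
opening: 0.997
grasp_force: 0.0
[ 522.00714499 -388.04338734  166.76501877] [-1.79956412e+02 -6.67304286e-02  9.60488849e+01] 0.9998250225855753
30 960 309.5395833333333 207.16354166666667 (array([ 510.7, -369.6]), array([26.3, 26.8]), 82.8) [ 510.62948298 -368.85291053   35.86773019] [ 497.09165744 -383.01844866] [ 524.17207676 -356.38399407]
15 391 312.2173913043478 195.12020460358056 (array([ 510.7, -369.8]), array([37.1, 31.6]), 56.3) [ 511.68501733 -362.3895729    21.46014154] [ 494.87902673 -392.96356302] [ 526.97648017 -346.66159365]
```

View pics/w9.png

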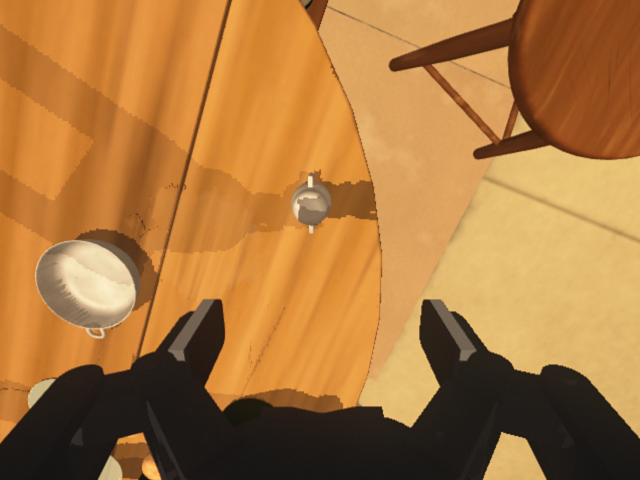

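The stopper is at (311,205), with its ears vertical in the picture, so it is aligned with the pads. The cup is clear at (88,283).

```bash
python3 -m inch '[[0,0,0,0.39,-0.19,0.3,0.2],[0,0,0,0.39,-0.18,0.9,0.2],[0,0,0,0,0,0.9,0.2],[0,0,0,0,0,0.9,0.2],[0,0,0,0,0,0.9,0.2],[0,0,0,0,0,0.9,0.2],[0,0,0,0,0,0.6,0.2],[0,0,0,0,0,0.15,0.2]]' 40
python3 -m inch '[[0,0,0,0,0,0,0.2],[0,0,0,0,0,0,1],[0,0,0,0,0,0,1],[0,0,0,0,0,0,1],[0,0,0,0,0,0,1],[0,0,0,0,0,0,1],[0,0,0,0,0,0,1]]' 40
python3 -m inch '[[0,0,0,0,0,-0.5,1],[0,0,0,0,0,-0.9,1],[0,0,0,0,0,-0.9,1],[0,0,0,0,0,-0.9,1],[0,0,0,0,0,-0.8,1],[0,0,0,0,0,0,1],[0,0,0,0,0,0,1]]'
```

```text
clock: 18.72
eef_pos: [509.7, -367.8, 25.9]
tcp_rot: [-3.138, -0.003, 1.677]
contact_force: [-0.8, 0.6, -0.5]
opening: 0.8
grasp_force: 0.0
clock: 19.3
eef_pos: [511.9, -370.8, 30.1]
tcp_rot: [3.14, 0.001, 1.675]
contact_force: [-1.3, 1.0, 6.8]
opening: 0.345
grasp_force: 39.3
clock: 19.88
eef_pos: [512.1, -371.1, 130.8]
tcp_rot: [3.139, 0.003, 1.675]
contact_force: [-0.4, -0.6, -1.0]
opening: 0.345
grasp_force: 39.9
```

```bash
python3 -m inch '[[0,0,0.029,0,0,0,1],[0,0,0.029,0,0,0,1],[0,0,0,0.5,0.05,0,1],[0,0,0,0.94,0.05,0,1],[0,0,0,0.94,0.05,0,1],[0,0,0,0.94,0.05,0,1],[0,0,0,0.94,0.05,0,1],[0,0,0,0.94,0.05,0,1]]'
python3 -m inch '[[0,0,0,0.94,0.05,0,1],[0,0,0,0.94,0.05,0,1],[0,0,0,0.94,0.05,0,1],[0,0,0,0.94,0.05,0,1],[0,0,0,0.94,0.05,0,1],[0,0,0,0.94,0.05,0,1],[0,0,0,0.94,0.05,0,1],[0,0,0,0.94,0.05,0,1]]'
python3 -m inch '[[0,0,0,0.94,0.05,0,1],[0,0,0,0.94,0.05,0,1],[0,0,0,0.94,0.05,0,1],[0,0,0,0.94,0.05,0,1],[0,0,0,0.94,0.05,0,1],[0,0,0,0.94,0.05,0,1],[0,0,0,0.94,0.05,0,1],[0,0,0,0.5,0,0,1]]'
python3 -m inch '[[0,0,0,0,0,0,1],[0,0,0,0,0,0,1]]'
python3 - <<'E'
from h import *
f=grab_frame("wrist"); save(f,"w10"); s=r.sense(); p=s["eef_pos"]; print(p,np.degrees(s["tcp_rot"]),s["opening"],s["grasp_force"])
E
```

```text
clock: 20.55
eef_pos: [528.2, -239.4, 127.8]
tcp_rot: [-3.14, -0.001, 1.496]
contact_force: [0.4, -1.0, -0.3]
opening: 0.341
grasp_force: 39.8
clock: 21.22
eef_pos: [552.6, -52.8, 127.8]
tcp_rot: [-3.14, -0.0, 1.496]
contact_force: [0.6, -0.3, 0.1]
opening: 0.34
grasp_force: 39.8
clock: 21.88
eef_pos: [575.3, 123.7, 127.9]
tcp_rot: [-3.141, -0.0, 1.497]
contact_force: [-0.7, 0.5, -0.8]
opening: 0.345
grasp_force: 39.8
clock: 22.05
eef_pos: [575.2, 121.4, 128.0]
tcp_rot: [-3.14, 0.001, 1.496]
contact_force: [-0.4, -0.4, -0.9]
opening: 0.341
grasp_force: 39.8
[575.240419   120.67379306 128.10666633] [-1.79938722e+02  3.47337841e-02  8.56390933e+01] 0.345142829953264 39.84727546510385
```

View pics/w10.png

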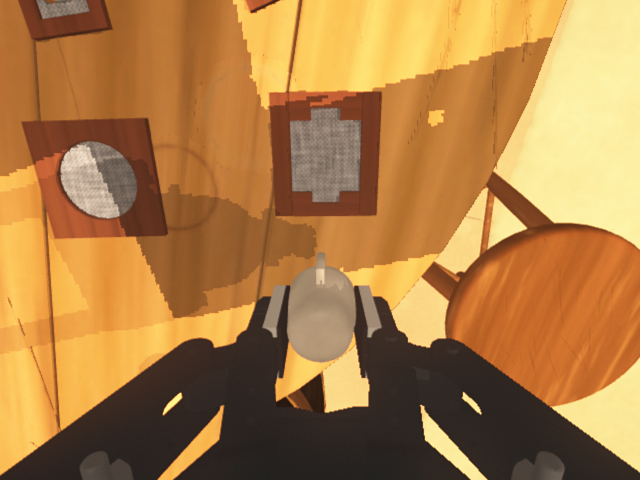

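The cross rest corners are (270,93), (381,92), (377,215) and (275,214), square to the tool. The stopper is held upright with its ear at (321,265) facing the notch. The round rest has corners (23,123), (148,118), (167,234) and (54,238).

```bash
python3 - <<'E'
from h import *
f=grab_frame("wrist"); s=r.sense(); p=s["eef_pos"]; ps=s["tcp_rot"][2]
for n,px,z in (("outer",[(270,93),(381,92),(377,215),(275,214)],5.5),("notch",[(325.5,108),(325.5,202)],4),("inner",[(290,121),(360,121),(360,191),(292,191)],4),("round",[(23,123),(148,118),(167,234),(54,238)],5.5),("feltround",[(60,180),(137,180),(98,142),(98,219)],3)):
    P=plane(f,px,z)[:,:2]; c=P.mean(0); e=np.diff(np.r_[P,P[:1]],axis=0); d=c-p[:2]
    print(n,c,[(round(np.hypot(*q),1),round(np.degrees(np.arctan2(q[1],q[0])),1)) for q in e],"tool dx dy",d@[np.cos(ps),np.sin(ps)],d@[np.sin(ps),-np.cos(ps)])
E
```

```text
outer [582.36047719 179.27136948] [(np.float64(73.5), np.float64(-3.9)), (np.float64(84.0), np.float64(-93.3)), (np.float64(75.3), np.float64(175.0)), (np.float64(82.6), np.float64(85.4))] tool dx dy 59.39667928731936 2.402098643295041
notch [582.17441505 179.04609882] [(np.float64(64.6), np.float64(-94.2)), (np.float64(64.6), np.float64(85.8))] tool dx dy 59.15773696279297 2.2339542037205637
inner [582.17859949 178.95909448] [(np.float64(47.8), np.float64(-4.4)), (np.float64(48.2), np.float64(-92.4)), (np.float64(49.4), np.float64(175.6)), (np.float64(48.2), np.float64(85.7))] tool dx dy 59.07131401813367 2.2448325961986613
round [418.92177852 174.72547119] [(np.float64(85.5), np.float64(-2.3)), (np.float64(82.4), np.float64(-93.6)), (np.float64(85.8), np.float64(177.7)), (np.float64(82.4), np.float64(86.3))] tool dx dy 42.26625633145665 -160.19993708835614
feltround [417.12161705 174.73176125] [(np.float64(55.6), np.float64(-4.4)), (np.float64(34.9), np.float64(126.3)), (np.float64(56.8), np.float64(-105.9)), (np.float64(36.2), np.float64(122.0))] tool dx dy 42.133769096953735 -161.99522759438486
```

```bash
python3 -m inch '[[0,0,0,0.78,0.03,0,1],[0,0,0,0.78,0.03,0.3,1],[0,0,0,0.78,0.03,0.8,1],[0,0,0,0,0,0.9,1],[0,0,0,0,0,0.9,1],[0,0,0,0,0,0.6,1],[0,0,0,0,0,0.25,1],[0,0,0,0,0,0.1,1]]'
python3 -m inch '[[0,0,0,0,0,0,1],[0,0,0,0,0,0.04,1]]'
python3 -m inch '[[0,0,0,0,0,0,0.3],[0,0,0,0,0,0,0.3],[0,0,0,0,0,0,0.3],[0,0,0,0,0,-0.7,0.3],[0,0,0,0,0,-0.9,0.3],[0,0,0,0,0,-0.9,0.3],[0,0,0,0,0,-0.9,0.3],[0,0,0,0,0,-0.9,0.3]]'
python3 -m inch '[[0,0,0,-0.9,0,0,0.1],[0,0,0,-0.9,0,0,0],[0,0,0,-0.9,0,0,0],[0,0,0,0,0,0,0],[0,0,0,0,0,0,0]]'
python3 - <<'E'
from h import *
f=grab_frame("wrist"); save(f,"w11"); s=r.sense(); p=s["eef_pos"]; print(p,np.degrees(s["tcp_rot"]),s["opening"])
W=cloud(f); d=np.hypot(W[...,0]-582,W[...,1]-179)<40
for lo,hi in((34,50),(20,28)):
    m=d&(W[...,2]>lo)&(W[...,2]<hi); P=W[m]; v,u=np.nonzero(m); print(lo,m.sum(),u.mean(),v.mean(),rect(P),P.mean(0),np.percentile(P[:,2],[50,90,98]))
E
```

```text
clock: 22.82
eef_pos: [581.4, 177.7, 32.0]
tcp_rot: [-3.138, 0.002, 1.492]
contact_force: [-11.5, -3.6, 27.2]
opening: 0.346
grasp_force: 43.8
clock: 22.98
eef_pos: [583.2, 178.4, 32.1]
tcp_rot: [3.141, -0.0, 1.492]
contact_force: [-4.0, -0.4, 14.0]
opening: 0.347
grasp_force: 42.1
clock: 23.65
eef_pos: [582.7, 179.1, 140.0]
tcp_rot: [3.141, -0.0, 1.493]
contact_force: [0.3, -0.2, -0.2]
opening: 0.704
grasp_force: 0.0
clock: 24.07
eef_pos: [577.5, 111.0, 139.0]
tcp_rot: [3.141, -0.0, 1.491]
contact_force: [-0.9, 0.8, -0.7]
opening: 1.0
grasp_force: 0.0
[577.7128708  111.75027849 138.98873717] [ 1.79974660e+02 -2.04057664e-02  8.54837386e+01] 0.9971062595646702
34 1391 320.9496764917326 144.01294033069735 (array([582.2, 179.3]), array([26.1, 26.3]), 85.9) [582.5023251  179.59741469  38.11615111] [38.33568398 39.55570753 40.11748829]
20 456 322.18859649122805 139.6578947368421 (array([582.6, 179.3]), array([37.5, 31.6]), 47.2) [583.47446616 181.4178418   23.56816095] [23.48292172 25.70268625 27.29309035]
```

```bash
python3 -m inch '[[0,0,0,-0.83,-0.89,0,0],[0,0,0,-0.83,-0.89,0,0],[0,0,0,-0.83,-0.89,0,0],[0,0,0,-0.83,-0.89,0,0],[0,0,0,-0.83,-0.89,0,0],[0,0,0,-0.83,-0.89,0,0],[0,0,0,0,0,0,0],[0,0,0,0,0,0,0]]'
python3 - <<'E'
from h import *
f=grab_frame("wrist"); save(f,"w12"); s=r.sense(); p=s["eef_pos"]; ps=s["tcp_rot"][2]; print(p,np.degrees(s["tcp_rot"]),s["opening"])
W=cloud(f); d=np.hypot(W[...,0]-436,W[...,1]+1)<45
m=d&(W[...,2]>31)&(W[...,2]<39); P=W[m]; c,rad=cv2.minEnclosingCircle(P[:,:2].astype(np.float32)); print(m.sum(),c,rad,rect(P),np.median(P[:,2]))
q=np.array(c)-p[:2]; print("tool",q@[np.cos(ps),np.sin(ps)],q@[np.sin(ps),-np.cos(ps)])
E
```

```text
clock: 24.78
eef_pos: [434.3, -1.8, 139.0]
tcp_rot: [3.141, -0.0, 1.492]
contact_force: [1.3, 0.7, 0.4]
opening: 1.0
grasp_force: 0.0
[435.57693783  -1.47061518 139.17564363] [ 1.79910651e+02 -2.19746131e-02  8.55288896e+01] 1.0000950127848829
3679 (438.7292175292969, 0.3499639928340912) 24.885652542114258 (array([438.9,   0.7]), array([48.8, 48.8]), 58.9) 35.008334553718555
tool 2.0607791779810105 3.0007607367313485
```

```bash
python3 -m inch '[[0,0,0,0.08,0.12,0.6,0],[0,0,0,0,0,0.9,0],[0,0,0,0,0,0.9,0],[0,0,0,0,0,0.9,0],[0,0,0,0,0,0.8,0],[0,0,0,0,0,0.3,0],[0,0,0,0,0,0.1,0],[0,0,0,0,0,0,0]]' 40
python3 -m inch '[[0,0,0,0,0,0,1],[0,0,0,0,0,0,1],[0,0,0,0,0,0,1],[0,0,0,0,0,0,1],[0,0,0,0,0,0,1],[0,0,0,0,0,0,1]]' 40
python3 -m inch '[[0,0,0,0,0,-0.5,1],[0,0,0,0,0,-0.9,1],[0,0,0,0,0,-0.9,1],[0,0,0,0,0,-0.9,1],[0,0,0,0,0,-0.8,1],[0,0,0,0,0,0,1],[0,0,0,0,0,0,1]]'
python3 - <<'E'
from h import *
f=grab_frame("wrist"); save(f,"w13"); s=r.sense(); p=s["eef_pos"]; ps=s["tcp_rot"][2]; print(p,np.degrees(s["tcp_rot"]),s["opening"],s["grasp_force"])
W=cloud(f)-p; R=np.array([[np.cos(ps),np.sin(ps)],[np.sin(ps),-np.cos(ps)]])
W[...,:2]=W[...,:2]@R.T
m=(np.abs(W[...,1])<17)&(np.abs(W[...,0])<24)&(W[...,2]>0)&(W[...,2]<25); P=W[m]; 
A=np.c_[P[:,:2],np.ones(len(P))]; print(m.sum(),np.linalg.lstsq(A,P[:,2],rcond=None)[0],np.median(P[:,2]))
m=(np.abs(W[...,1])<23)&(np.abs(W[...,0])<40)&(W[...,2]>4)&(W[...,2]<14);print("top extents",W[m][:,:2].min(0),W[m][:,:2].max(0))
E
```

```text
clock: 25.5
eef_pos: [438.4, 0.4, 26.0]
tcp_rot: [-3.141, -0.0, 1.494]
contact_force: [-0.4, -0.3, -0.7]
opening: 1.001
grasp_force: 0.0
clock: 26.0
eef_pos: [438.6, -0.1, 27.5]
tcp_rot: [3.14, -0.0, 1.493]
contact_force: [-1.4, 1.3, 10.6]
opening: 0.543
grasp_force: 39.2
clock: 26.58
eef_pos: [438.8, -0.2, 127.6]
tcp_rot: [3.138, -0.0, 1.493]
contact_force: [0.7, -0.1, -0.8]
opening: 0.55
grasp_force: 41.1
[ 4.38028093e+02 -1.71594401e-01  1.26642136e+02] [ 1.79916765e+02 -7.81255772e-03  8.55360567e+01] 0.5500799864446589 41.10201045870781
8846 [-1.78501294e-02  3.08241506e-03  8.31399095e+00] 8.406771869093674
top extents [-24.24688603 -22.99583753] [25.86766446 22.9934709 ]
```

```bash
python3 -m inch '[[0,0,0,0.82,-0.2,0,1],[0,0,0,0.82,-0.2,0,1],[0,0,0,0.82,-0.2,0,1],[0,0,0,0.82,-0.2,0,1],[0,0,0,0.82,-0.2,0,1],[0,0,0,0.82,-0.2,0,1],[0,0,0,0,0,0,1],[0,0,0,0,0,0,1]]'
python3 - <<'E'
from h import *
f=grab_frame("wrist"); save(f,"w14"); s=r.sense(); p=s["eef_pos"]; ps=s["tcp_rot"][2]; print(p,np.degrees(s["tcp_rot"]),s["opening"],s["grasp_force"])
W=cloud(f); h=cv2.cvtColor(f["pixels"],cv2.COLOR_RGB2HSV)
m=(h[...,1]<80)&(np.hypot(W[...,0]-418,W[...,1]-174)<45)&(np.abs(W[...,2])<10)
m=cv2.morphologyEx(m.astype(np.uint8),cv2.MORPH_OPEN,np.ones((3,3)))
n,l,st,ce=cv2.connectedComponentsWithStats(m); i=1+st[1:,4].argmax(); v,u=np.nonzero(l==i); P=plane(f,np.c_[u,v],2.5)
c,rad=cv2.minEnclosingCircle(P[:,:2].astype(np.float32)); print(st[i],c,rad,rect(P))
q=np.array(c)-p[:2]; print("tool",q@[np.cos(ps),np.sin(ps)],q@[np.sin(ps),-np.cos(ps)])
E
```

```text
clock: 27.3
eef_pos: [416.6, 125.3, 125.3]
tcp_rot: [-3.14, 0.001, 1.495]
contact_force: [-0.1, -0.8, -1.6]
opening: 0.547
grasp_force: 41.1
[416.79762145 124.68077267 125.39534131] [-1.79904717e+02  4.82492496e-02  8.56248842e+01] 0.544088432280614 41.09438774685259
[ 279  129   78   79 4797] (417.4195861816406, 175.349853515625) 27.765430450439453 (array([417.2, 175.6]), array([54.6, 54.7]), 85.6)
tool 50.56887722668357 -3.2451886817111983
```

```bash
python3 -m inch '[[0,0,0,0.66,-0.05,0,1],[0,0,0,0.66,-0.04,0.3,1],[0,0,0,0.68,-0.04,0.8,1],[0,0,0,0,0,0.9,1],[0,0,0,0,0,0.9,1],[0,0,0,0,0,0.6,1],[0,0,0,0,0,0.22,1],[0,0,0,0,0,0.07,1]]'
python3 -m inch '[[0,0,0,0,0,0,1],[0,0,0,0,0,0,1],[0,0,0,0,0,0.03,0.9]]'
python3 -m inch '[[0,0,0,0,0,0,0],[0,0,0,0,0,0,0],[0,0,0,0,0,0,0],[0,0,0,0,0,-0.7,0],[0,0,0,0,0,-0.9,0],[0,0,0,0,0,-0.9,0],[0,0,0,0,0,-0.9,0],[0,0,0,0,0,-0.9,0]]'
python3 -m inch '[[0,0,0,-0.9,0,-0.9,0],[0,0,0,-0.9,0,-0.9,0],[0,0,0,-0.9,0,-0.9,0],[0,0,0,-0.9,0,-0.9,0],[0,0,0,0,0,0,0],[0,0,0,0,0,0,0]]'
python3 - <<'E'
from h import *
f=grab_frame("wrist"); save(f,"w15"); s=r.sense(); print(s["eef_pos"],s["opening"])
W=cloud(f)
for n,c,lo,hi in(("bung",(417.4,175.4),30,45),("stop",(582,179),34,50),("cut",(567,326),10,22),("cork",(422,340),10,22)):
    m=(np.hypot(W[...,0]-c[0],W[...,1]-c[1])<65)&(W[...,2]>lo)&(W[...,2]<hi); P=W[m]
    if len(P)>50: print(n,m.sum(),rect(P),np.percentile(P[:,2],[10,50,90]).round(1), np.linalg.lstsq(np.c_[P[:,:2]-P[:,:2].mean(0),np.ones(len(P))],P[:,2],rcond=None)[0].round(3))
E
```

```text
clock: 28.02
eef_pos: [417.4, 173.8, 30.3]
tcp_rot: [-3.139, 0.001, 1.492]
contact_force: [-0.7, -0.6, -0.2]
opening: 0.545
grasp_force: 41.1
clock: 28.27
eef_pos: [418.9, 175.0, 31.7]
tcp_rot: [3.14, -0.001, 1.493]
contact_force: [-0.2, -0.6, 0.0]
opening: 0.55
grasp_force: 41.1
clock: 28.93
eef_pos: [417.9, 174.9, 139.5]
tcp_rot: [3.142, 0.0, 1.493]
contact_force: [0.5, -0.2, 0.4]
opening: 1.003
grasp_force: 0.0
clock: 29.43
eef_pos: [411.8, 84.6, 229.6]
tcp_rot: [3.138, -0.001, 1.491]
contact_force: [-0.4, 0.9, 0.2]
opening: 1.003
grasp_force: 0.0
[411.26384328  85.12327719 228.5372994 ] 1.0003687763338587
bung 2667 (array([418.7, 175.5]), array([48.4, 48.1]), 84.2) [36.  36.9 37.9] [0.0000e+00 1.0000e-03 3.6939e+01]
stop 830 (array([581.6, 179.1]), array([26.6, 25.5]), 68.7) [36.2 38.4 39.8] [8.5000e-02 4.0000e-03 3.8164e+01]
```

View pics/w15.png

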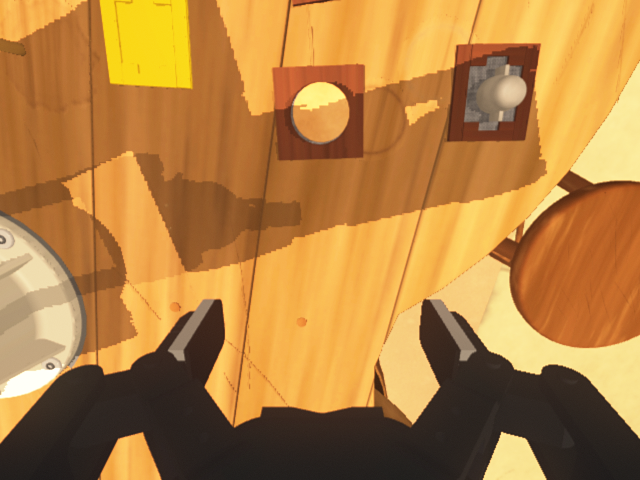

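The bung at (320,112) sits level at 36.9 mm, which is 35 mm above the felt. The stopper at (500,92) is in the cross recess with its ears in the notches. The job is ready to hand in.

```bash
python3 -c "
from rig import r
print(r.sign_off())"
```

```text
the job is handed in; nothing more can be done
None
```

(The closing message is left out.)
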